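# Press a storage jar's lid home and ease the press lever back up

## Robot

A 6-joint arm with a two-finger parallel gripper is mounted at the origin on a cart in front of the work surface, level with it; the furniture and walls round the work are solid. World frame = base frame: x ahead of the robot, y to its left, z up, the work surface at z = 0. Lengths are in m, angles in rad, forces in N, time in s.
With the tool pointing down it reaches from about 0.35 to 1 m from the base axis. Payload 7.1 kg.
Tool frame: the origin (TCP) lies between the finger pads; the fingertips stand 22 mm ahead of it and the grasp point (between the pads) lies 3 mm ahead of it; z points along the fingers, y is the line along which they close (so a half turn about z gives the same grasp; the last joint's range is limited). The gripper opens to 85 mm and grips with 20 to 120 N. Pads are 22 mm wide; open, the fingers measure 114 mm over their backs; the gripper's body (76 mm by 85 mm) begins 54 mm behind the grasp point. The pads swing forward as they close: fully open they stand 13 mm farther back than shut.
Start: joints at [1.184, 0.423, 1.63, -0, 1.089, -0.019], TCP at [0.225, 0.583, 0.253] pointing down, gripper open.
Joint ranges: [-3, 3], [-0.9, 2.11], [0.09, 2.58], [-1.31, 4.45], [0.11, 2.69], [-2.54, 2.54]. Speed limits (rad/s): [2.39, 2.39, 3.01, 3.14, 3.14, 3.14].

## Interface

Orientations are given as a rotation vector (axis times angle).
In Python, from rig import manip gives the robot as it stands. The module is installed in compiled form; this text tells all that it offers. Calls block until the motion is done:
- manip.move_to(position, orientation): joint-space move of the TCP to a pose.
- manip.servo_line(position, orientation=None, rate=0.15): straight line of the TCP; orientation=None keeps the orientation; rate is the mean speed in m/s.
- manip.set_joints(angles): joint-space move.
- manip.command_gripper(opening, f_grip=None): finger opening in m; f_grip is the grip in N (None keeps the last); returns when the fingers have stopped.
- manip.hold(seconds).
- manip.solve_ik(position, orientation): joint angles nearest the present ones, or None.
- manip.camera(name): name is "scene" or "side" or "wrist"; returns a dict with "image" (384x512x3 uint8, red, green, blue), "fx", "fy", "cx", "cy" (pixels), "cam_to_world" (4x4, takes a point from camera to world coordinates); the wrist camera has in their place "mount" (4x4, takes a point from camera to tool coordinates, whose origin is the TCP and whose axes are the flange's). Camera axes: x right, y down, z forward; pixel columns grow to the right and rows downward; lengths in m; the calibration is good to about 2 mm. A picture is of the moment at which its call begins: read the wrist's pose just before it. There is no depth.
A pose or a line that the arm cannot do raises manip.IKError and nothing moves.
- manip.sign_off(): hands the job in; it is judged then, once.
Readings, each from a call of its own:
- manip.get_time(): time.
- manip.get_joint_positions(): joint angles.
- manip.get_joint_vel(): joint speeds.
- manip.get_tau(): joint torques, N m.
- manip.get_position(): TCP position.
- manip.get_ee_rot(): TCP orientation.
- manip.get_contact_force(): force on the tool from outside, world axes, zero at the start.
- manip.get_torque(): the same for the moment, N m.
- manip.get_width(): finger opening in m.
- manip.get_grip_force(): force on a finger pad.
Only numpy, scipy, OpenCV 4.12 (cv2) and the standard library are available. Lean on these libraries where they do the work, as an engineer would, in place of code of your own. Each camera call takes 0.05 s, during which the arm holds its last target. There are 200 camera calls.

## Task

Stand the jar whose lid is not yet pushed on under the ram of the bench press and pull the press lever down until the lid has gone fully home. Let the sprung lever come back up slowly under your hand, all the way to its rest, never letting it fly up, and then take the jar out and stand it upright on the small wooden serving board next to the jar that is already closed. Leave everything else where it stands.

Things in the scene. Friction and masses are not known exactly. Their poses are not given: they have to be found in the camera images.
- jar_mid (a point): The jar to be closed: round, white, 56 mm across, with a flat round wooden push-on lid (54 mm across, 12 mm thick) standing up to 8 mm too high: a dark band shows between jar and lid. White body 54 mm high; 74 mm over the raised lid, 66 mm with the lid home. 0.2 to 0.35 kg. The point is on the jar's axis, 35 mm above its underside; z up the jar.
- jar_lid (a joint): How far the jar's lid has been pushed on, in m: 0 to 0.002 at the start, 0.008 fully home. It slides stiffly (about 10 N) and stays where it is pushed.
- press_seat (a point): Middle of the flat top of the press's base plate, 15 mm above the worktop, marked by a dark disc of 68 mm, directly under the ram: the jar stands here to be pressed. x points from the press's open front (robot's side) back to its column, y left, z up. The plate reaches 60 mm to the front, 115 mm back, 65 mm to each side; the column begins 70 mm behind this point.
- ram_foot (a point): Middle of the underside of the ram's soft round foot (28 mm across, on a 20 mm rod); at rest 154 mm above the base plate, 80 mm over a raised lid. The press head above it is 60 mm wide (y), from 20 mm in front of the ram's axis back to the column, 175 to 237 mm above the plate. Because of foot and head a jar goes in from the front only, held low with a tilted tool.
- press_lever (a joint): Angle of the press lever in rad: 0 at rest (40 degrees above level, towards the robot), growing as the handle is pulled down, to 1.4 at most. The ram goes down 68 mm per rad: it meets the raised lid at about 1.18 and has it home at about 1.29. A spring lifts the lever: about 1 N at the handle at rest, 6 N at the bottom, 5 N more while the lid moves. Let go low down, it flies up.
- lever_grip (a point): The middle of the lever's handle: a smooth black round bar 20 mm thick, level, parallel to the press's y axis, free over 92 mm (46 mm each side of this point), on the right of the press, 120 mm from the ram's axis. It moves with the lever. The thin lever arm (12 mm) joins it at its inner end, 62 mm from this point.
- lever_pivot (a point): The point on the lever's axis of rotation (parallel to the press's y) level with the middle of the handle, 221 mm above the worktop; the handle runs on a circle of 150 mm radius round it, in the press's x-z plane. Fixed to the press.
- board: Small wooden serving board, 150 mm (its x) by 230 mm (its y), 12 mm thick, fixed; origin at the centre of its underside. The closed jar stands on its left half (y about +75 mm); the right half is free.
- jar_closed: An equal white jar with its lid already fully on (66 mm high, 56 mm across, no dark band), standing on the board; origin at the centre of its underside. Not to be moved.
- tin: Low tin, 86 mm across, 40 mm high, on the worktop in front of the press on the right; origin under its centre. Not to be moved.
- spice: Spice jar with a red cap, 45 mm across, 106 mm high, behind; origin under its centre. Not to be moved.
- pepper: White drum, 56 mm across, 74 mm high, behind; origin under its centre. Not to be moved.
- mint: Dark green drum with a green lid, 53 mm across, 104 mm high, left of the board; origin under its centre. Not to be moved.
- teabox: Tea box, 145 x 66 mm, 75 mm high, at the right; origin under its centre. Not to be moved.

How it is judged:
On the way, in this order (a step that is already met when the one before it is completed fails the run):
1. the jar, lid still raised, stands upright on the press's base plate with its axis within 12 mm of the ram's (horizontal distance between jar_mid and press_seat below 0.012 m and z of jar_mid in the frame of press_seat between 0.031 and 0.04 m and angle between jar_mid's own z axis and vertical below 0.06 rad and value of joint jar_lid below 0.004 m), for 0.2 s.
2. with the jar under the ram and the lever pulled down, the lid is home (pushed on by more than 6.5 mm) (value of joint jar_lid above 0.0065 m and value of joint press_lever above 1 rad and horizontal distance between jar_mid and press_seat below 0.016 m), for 0.1 s.
3. the lever is back up at its rest (within 0.1 rad) (value of joint press_lever below 0.1 rad and value of joint jar_lid above 0.0065 m), for 0.3 s.
At the end, for the whole second after the job is handed in: The jar stands upright (within 0.08 rad) on the serving board, its axis within 65 mm (x) and 105 mm (y) of the board's centre, its lid pushed on by more than 6.5 mm, and the press lever is at its rest (under 0.1 rad) (all of step 3 and angle between jar_mid's own z axis and vertical below 0.08 rad and x of jar_mid in the frame of board between -0.065 and 0.065 m and y of jar_mid in the frame of board between -0.105 and 0.105 m and z of jar_mid in the frame of board between 0.043 and 0.051 m); the robot touches nothing.
It fails at once if the lever flies back up: faster than 2 rad/s (0.3 m/s at the handle) on its way up (velocity of joint press_lever below -2 rad/s).
It fails at once if the closed jar, tin, spice jar, either drum or tea box is moved by more than 30 mm (distance of any of jar_closed, tin, spice, pepper, mint, teabox from where it was at the start of the episode above 0.03 m).
It also fails if it takes over 72 s, if anything falls off the work surface, if the arm or the gripper's body presses on something with over 40 N, if the wrist force passes 120 N, or if a joint passes its speed limit or range.

## Working session

There is one attempt and no reset: what is moved stays moved. The work goes in short steps, each a Python script; the robot and the scene stay as the last script left them, time stands still between calls to the robot, and variables do not carry over. Pictures are saved under pics/ and viewed, at most 10 in all, crops included, and the job is handed in when it is done.

```bash
mkdir -p pics
cat > h.py <<'E'
from rig import manip
import numpy as np, cv2
from scipy.spatial.transform import Rotation as R
def ray(c,u,v):
    d=np.array([(u-c["cx"])/c["fx"],(v-c["cy"])/c["fy"],1.]);T=np.array(c["cam_to_world"]);return T[:3,3],T[:3,:3]@d
def onz(c,u,v,z):
    o,d=ray(c,u,v);return o+d*(z-o[2])/d[2]
def proj(c,p):
    T=np.array(c["cam_to_world"]);q=T[:3,:3].T@(np.array(p)-T[:3,3]);return c["fx"]*q[0]/q[2]+c["cx"],c["fy"]*q[1]/q[2]+c["cy"]
def cal(c): return {k:(np.array(c[k])) for k in c if k!="image"}
E
python3 - <<'E'
from h import *
import pickle
for n in("scene","side"):
    c=manip.camera(n);cv2.imwrite(f"pics/{n}.png",cv2.resize(c["image"][:,:,::-1],(800,600),interpolation=cv2.INTER_CUBIC));pickle.dump(c,open(n+".pkl","wb"))
    print(n,c["fx"],c["cx"],c["cy"],np.round(c["cam_to_world"],3).tolist())
print(manip.get_time(),manip.get_position(),manip.get_ee_rot(),manip.get_width())
E
```

```text
scene 431.7580533005435 249.12209122344504 187.70491229591204 [[-1.0, -0.013, 0.025, 0.561], [-0.028, 0.626, -0.779, 1.303], [-0.005, -0.78, -0.626, 1.261], [0.0, 0.0, 0.0, 1.0]]
side 347.36782959887773 262.8724791914864 188.0574522800205 [[0.602, -0.598, 0.529, -0.138], [-0.799, -0.452, 0.397, -0.533], [0.002, -0.662, -0.75, 1.214], [0.0, 0.0, 0.0, 1.0]]
0.1 [0.22452853 0.58276594 0.25260493] [-5.74461208e-01 -3.08831841e+00  2.18603147e-03] 0.08533032659013681
```

View pics/scene.png

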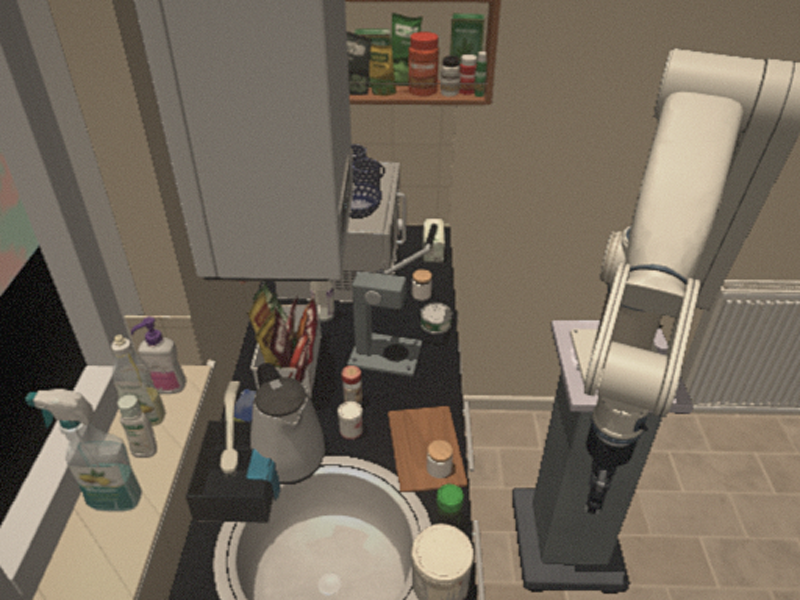

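View pics/side.png

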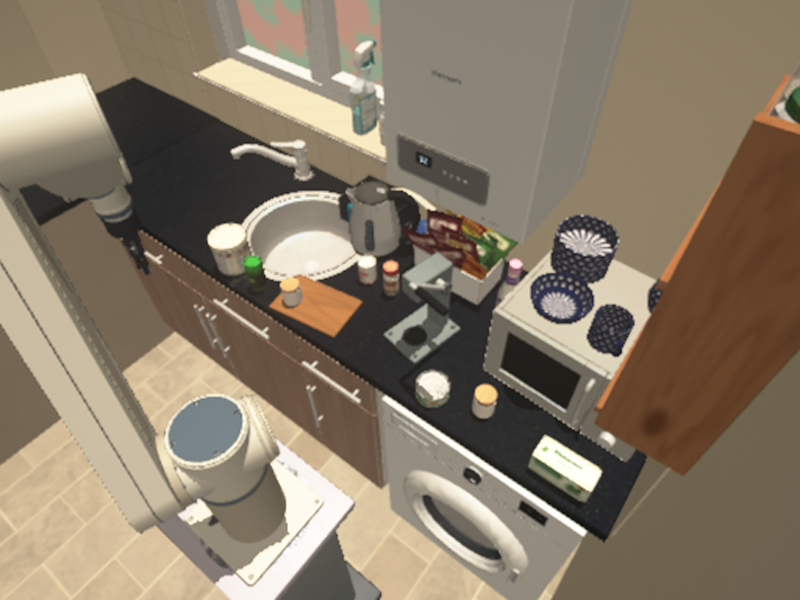

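Scene view: press base about (386,353), disc (397,352), open jar (422,284), tin (436,318), board (428,448), closed jar (439,460), lever handle about (433,236). In the side view the open jar is at (484,400), the disc at (415,335). I'll enlarge both.

Run:
```python
from h import *
import pickle
o=[]
for n,(x0,y0,w,h) in {"scene":(218,136,80,120),"side":(236,150,80,120)}.items():
    c=pickle.load(open(n+".pkl","rb"));im=c["image"][y0:y0+h,x0:x0+w,::-1];o.append(cv2.resize(im,None,fx=5,fy=5,interpolation=cv2.INTER_CUBIC))
cv2.imwrite("pics/crop1.png",np.hstack(o))
a=pickle.load(open("scene.pkl","rb"));b=pickle.load(open("side.pkl","rb"));s=1.5625
for nm,p,q,z in[("disc",(397,352),(415,335),.015),("lid",(423,277),(486,393),.074),("boardc",(428,448),(316,304),.012),("closedlid",(440,452),(290,285),.066),("tin",(436,311),(433,381),.04)]:
    print(nm,onz(a,p[0]/s,p[1]/s,z).round(3),onz(b,q[0]/s,q[1]/s,z).round(3))
```

```text
disc [0.582 0.001 0.015] [0.594 0.001 0.015]
lid [ 0.512 -0.252  0.074] [ 0.521 -0.266  0.074]
boardc [0.505 0.315 0.012] [0.513 0.299 0.012]
closedlid [0.482 0.368 0.066] [0.491 0.371 0.066]
tin [ 0.476 -0.14   0.04 ] [ 0.49  -0.133  0.04 ]
```

View pics/crop1.png

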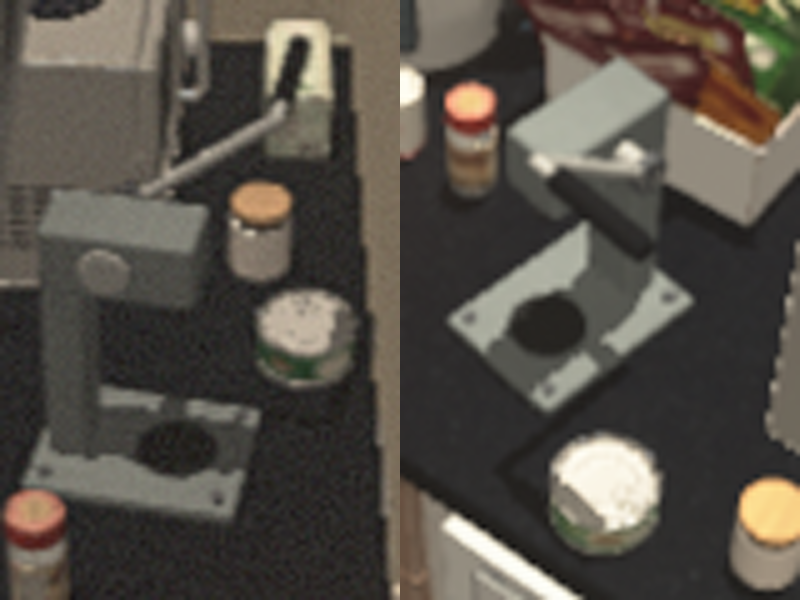

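Run:
```python
from h import *
import pickle
a=pickle.load(open("scene.pkl","rb"));b=pickle.load(open("side.pkl","rb"))
A=lambda x,y:(218+x/5,136+y/5);B=lambda x,y:(236+(x-400)/5,150+y/5)
def tri(p,q):
    o1,d1=ray(a,*p);o2,d2=ray(b,*q);M=np.c_[d1,-d2];t=np.linalg.lstsq(M,o2-o1,rcond=None)[0]
    x,y=o1+d1*t[0],o2+d2*t[1];return ((x+y)/2).round(4),np.linalg.norm(x-y).round(4)
for nm,p,q,z in[("disc",A(177,446),B(548,323),.015),("FL",A(235,520),B(448,320),.015),("FR",A(262,408),B(545,412),.015),("BL",A(22,485),None,.015),("BR",None,B(693,298),.015),("lid",A(261,201),B(771,509),.074),("tin",A(306,325),B(606,475),.04)]:
    r=[]
    if p:r.append(onz(a,*p,z).round(4))
    if q:r.append(onz(b,*q,z).round(4))
    print(nm,*r, tri(p,q) if p and q else "")
print("Hin",tri(A(284,97),B(558,180)),"Hout",tri(A(301,42),B(645,247)))
```

```text
disc [0.5852 0.001  0.015 ] [0.5934 0.0007 0.015 ] (array([5.883e-01, 4.000e-04, 1.700e-02]), np.float64(0.0072))
FL [0.537  0.0853 0.015 ] [0.5439 0.0716 0.015 ] (array([0.5417, 0.0757, 0.0088]), np.float64(0.0109))
FR [ 0.514  -0.0471  0.015 ] [ 0.5181 -0.0523  0.015 ] (array([ 0.5163, -0.051 ,  0.0132]), np.float64(0.0054))
BL [0.7106 0.0497 0.015 ] 
BR [ 0.6916 -0.084   0.015 ] 
lid [ 0.5142 -0.2595  0.074 ] [ 0.5183 -0.2643  0.074 ] (array([ 0.5162, -0.2634,  0.0728]), np.float64(0.0051))
tin [ 0.4756 -0.127   0.04  ] [ 0.4857 -0.1362  0.04  ] (array([ 0.4805, -0.1341,  0.0378]), np.float64(0.0121))
Hin (array([ 0.5067, -0.0675,  0.3217]), np.float64(0.0043)) Hout (array([ 0.4928, -0.1485,  0.3203]), np.float64(0.0072))
```

```bash
cat >> h.py <<'E'
YAW=-0.18; SEAT=np.array([0.589,0.001,0.015])
def ori(yaw,e,s=1):
    f=np.array([np.cos(yaw),np.sin(yaw),0]);z=np.cos(e)*f-np.array([0,0,np.sin(e)])
    y=s*np.array([-np.sin(yaw),np.cos(yaw),0]);return R.from_matrix(np.c_[np.cross(y,z),y,z]).as_rotvec()
def ori_bar(yaw,e,s=1):  # closing line in the vertical plane
    f=np.array([np.cos(yaw),np.sin(yaw),0]);z=np.cos(e)*f-np.array([0,0,np.sin(e)])
    x=s*np.array([-np.sin(yaw),np.cos(yaw),0]);return R.from_matrix(np.c_[x,np.cross(z,x),z]).as_rotvec()
def pw(u,v,h,seat=None,yaw=None):
    s=SEAT if seat is None else seat;y=YAW if yaw is None else yaw
    return s+np.array([np.cos(y)*u-np.sin(y)*v,np.sin(y)*u+np.cos(y)*v,h])
def bar(th,px=0.047):  # handle in press frame, h above plate
    a=np.radians(40)-th;return pw(px-.15*np.cos(a),-.12,.206+.15*np.sin(a))
E
python3 - <<'E'
from h import *
def t(n,p,o):
    q=manip.solve_ik(p,o);print(n,None if q is None else np.round(q,2))
for e in(30,40,50):
  for s in(1,-1):
    E=np.radians(e);o=ori(YAW,E,s);print(e,s)
    t("jar",[.516,-.263,.03],o);t("jarup",[.516,-.263,.11],o);t("front",pw(-.14,0,.1),o);t("seat",pw(0,0,.03),o);t("back",pw(-.14,0,.03),o)
    t("board",[.52,.235,.042],ori(.35,E,s))
for e in(30,45,60):
  for s in(1,-1):
    o=ori_bar(YAW,np.radians(e),s);print("bar",e,s);
    for th in(0,.7,1.3):t(th,bar(th),o)
c=manip.camera("wrist");print(c["fx"],c["cx"],c["cy"],np.round(c["mount"],3))
E
```

```text
30 1
jar [-0.7   0.93  2.25  2.63  1.08  1.55]
jarup [-0.7   0.71  2.3   2.57  0.93  1.65]
front [0.26 0.77 2.56 3.55 1.22 1.66]
seat [0.09 0.89 2.27 3.41 1.06 1.57]
back [0.26 1.03 2.51 3.53 1.41 1.74]
board [0.44 0.91 2.31 3.23 1.12 1.58]
30 -1
jar [-0.7   0.93  2.25  2.63  1.08 -1.59]
jarup [-0.7   0.71  2.3   2.57  0.93 -1.49]
front [ 0.26  0.77  2.56  3.55  1.22 -1.48]
seat [ 0.09  0.89  2.27  3.41  1.06 -1.57]
back [ 0.26  1.03  2.51  3.53  1.41 -1.4 ]
board [ 0.44  0.91  2.31  3.23  1.12 -1.56]
40 1
jar [-0.67  0.81  2.23  2.61  0.79  1.64]
jarup [-0.67  0.6   2.26  2.49  0.63  1.79]
front [0.21 0.59 2.52 3.55 0.84 1.55]
seat [0.07 0.77 2.24 3.43 0.75 1.52]
back [0.21 0.85 2.49 3.48 1.06 1.66]
board [0.44 0.78 2.28 3.23 0.8  1.56]
40 -1
jar [-0.67  0.81  2.23  2.61  0.79 -1.51]
jarup [-0.67  0.6   2.26  2.49  0.63 -1.35]
front [ 0.21  0.59  2.52  3.55  0.84 -1.59]
seat [ 0.07  0.77  2.24  3.43  0.75 -1.62]
back [ 0.21  0.85  2.49  3.48  1.06 -1.48]
board [ 0.44  0.78  2.28  3.23  0.8  -1.58]
50 1
jar [-0.63  0.73  2.18  2.52  0.5   1.78]
jarup [-0.63  0.53  2.19  2.24  0.36  2
[... 372 characters left out ...]
.57]
board [ 0.43  0.69  2.22  3.25  0.47 -1.61]
bar 30 1
0 None
0.7 None
1.3 None
bar 30 -1
0 [-0.27  0.02  2.41  2.9   0.35  0.18]
0.7 [-0.29  0.32  2.55  3.01  0.77  0.04]
1.3 [-0.28  0.65  2.5   3.04  1.05 -0.  ]
bar 45 1
0 [-0.26 -0.03  2.27  0.44  0.13 -0.5 ]
0.7 None
1.3 None
bar 45 -1
0 None
0.7 [-0.27  0.15  2.43  2.85  0.23  0.22]
1.3 [-0.26  0.45  2.41  3.02  0.5   0.05]
bar 60 1
0 [-0.25 -0.01  2.12  0.07  0.51 -0.12]
0.7 [-0.26  0.12  2.28  0.17  0.22 -0.23]
1.3 None
bar 60 -1
0 None
0.7 None
1.3 None
306.01746117920175 257.9498980214469 194.35887444692665 [[ 0.001 -0.956 -0.294  0.076]
 [ 1.     0.001  0.    -0.   ]
 [-0.    -0.294  0.956 -0.119]
 [ 0.     0.     0.     1.   ]]
```

Run:
```python
from h import *
E=np.radians(30)
t0=manip.get_time()
manip.set_joints([0.3,0.0,2.3,1.3,1.0,-0.8]);print(manip.get_position(),manip.get_time()-t0)
p=np.array([.516,-.263,.03])-.10*np.array([np.cos(YAW),np.sin(YAW),0])+[0,0,.07]
manip.move_to(p,ori(YAW,E,-1))
manip.command_gripper(.085,40)
print(manip.get_time(),manip.get_position(),p)
T=np.eye(4);T[:3,3]=manip.get_position();T[:3,:3]=R.from_rotvec(manip.get_ee_rot()).as_matrix()
c=manip.camera("wrist");c["cam_to_world"]=T@np.array(c["mount"])
import pickle;pickle.dump(c,open("w1.pkl","wb"))
cv2.imwrite("pics/w1.png",cv2.resize(c["image"][:,:,::-1],(800,600),interpolation=cv2.INTER_CUBIC))
print([np.round(np.array(proj(c,q))*1.5625) for q in([.516,-.263,.074],[.516,-.263,0])])
```

```text
[0.29351794 0.34026668 0.34761018] 1.1833
3.8667 [ 0.41793547 -0.24485111  0.10030473] [ 0.41761563 -0.24509704  0.1       ]
[array([404., 260.]), array([404., 355.])]
```

View pics/w1.png

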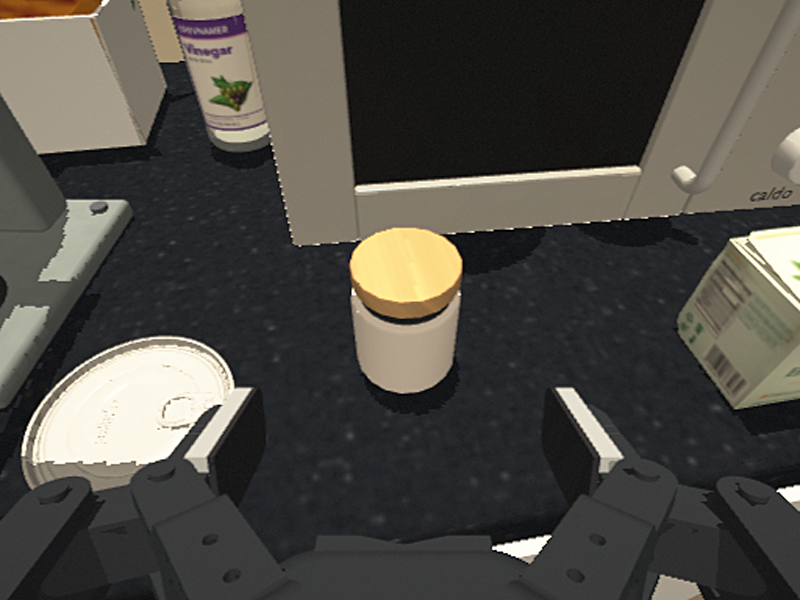

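Wrist view: the raised lid's centre is at (406,263), against a predicted (404,260), so the jar estimate is good to about 1 mm and the tin is clear of the left finger. Next I grasp, lift and go to the press front.

Run:
```python
from h import *
import pickle
E=np.radians(30);o=ori(YAW,E,-1)
manip.servo_line([.5155,-.2635,.03],o,rate=.08)
print(manip.get_contact_force())
manip.command_gripper(.03,40);print(manip.get_width(),manip.get_grip_force())
f0=manip.get_contact_force()
manip.servo_line([.5155,-.2635,.11],o,rate=.12)
manip.servo_line(pw(-.15,0,.095),o,rate=.15)
print(manip.get_time(),manip.get_position(),manip.get_width(),manip.get_contact_force())
T=np.eye(4);T[:3,3]=manip.get_position();T[:3,:3]=R.from_rotvec(manip.get_ee_rot()).as_matrix()
c=manip.camera("wrist");c["cam_to_world"]=T@np.array(c["mount"])
pickle.dump(c,open("w2.pkl","wb"))
cv2.imwrite("pics/w2.png",cv2.resize(c["image"][:,:,::-1],(800,600),interpolation=cv2.INTER_CUBIC))
for q in(pw(0,0,0),pw(-.06,.065,0),pw(-.06,-.065,0),pw(.034,0,0),pw(0,.034,0),pw(0,-.034,0),pw(0,0,.154)):print(np.round(np.array(proj(c,q))*1.5625))
```

```text
[-1.76819281  0.62963073  0.29413789]
0.05493821569420753 42.083285450935364
8.9417 [0.44142978 0.02739339 0.11005176] 0.05479442533277868 [-0.0149198  -0.24160576 -1.85246766]
[402. 288.]
[286. 364.]
[518. 364.]
[402. 253.]
[350. 288.]
[455. 288.]
[402.  23.]
```

View pics/w2.png

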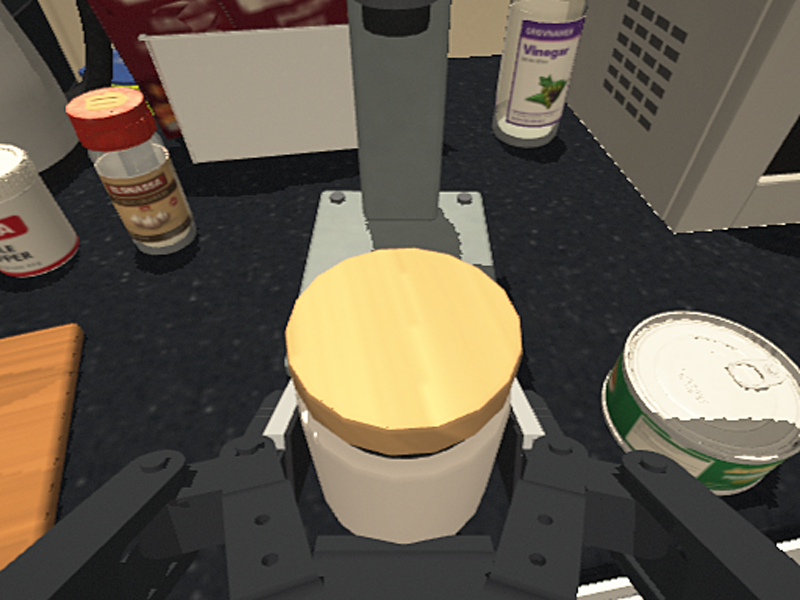

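Run:
```python
from h import *
import pickle
from scipy.optimize import least_squares
c=pickle.load(open("w2.pkl","rb"))
F=[((.115,.065,0),(318,192)),((.115,-.065,0),(488,192)),((-.014,0,.154),(396,37)),((.07,0,0),(399,218))]
def r(x):
    return np.concatenate([np.array(proj(c,pw(*p,np.array([x[0],x[1],.015]),x[2])))*1.5625-q for p,q in F])
s=least_squares(r,[.589,.001,-.18],loss="soft_l1");print(s.x,r(s.x).round(1))
im=c["image"][0:60,190:320,::-1];cv2.imwrite("pics/w2c.png",cv2.resize(im,None,fx=6,fy=6,interpolation=cv2.INTER_CUBIC))
for d in(-.02,0,.02): print(np.array(proj(c,pw(.115,.065,0)))*1.5625)
```

```text
[ 0.58541226  0.00387974 -0.18102169] [ 1.  -2.3 -7.3 -2.2 -0.1  1.2  0.5  6.4]
[322.11758889 186.87062857]
[322.11758889 186.87062857]
[322.11758889 186.87062857]
```

View pics/w2c.png

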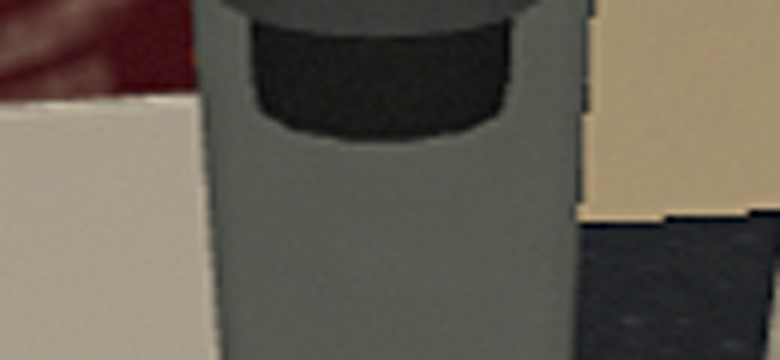

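```bash
sed -i 's/^YAW=.*/YAW=-0.181; SEAT=np.array([0.586,0.0038,0.015])/' h.py
python3 - <<'E'
from h import *
import pickle
E=np.radians(30);o=ori(YAW,E,-1)
c=pickle.load(open("w2.pkl","rb"));P=np.array([.4414,.0274,.110+.044])
f=np.array([np.cos(YAW),np.sin(YAW),0])
for k in(-.027,0,.027):print(np.round(np.array(proj(c,P+k*f))*1.5625))
manip.servo_line(pw(-.13,0,.045),o,rate=.12)
manip.servo_line(pw(0,0,.038),o,rate=.10)
print(manip.get_contact_force())
for h in np.arange(.034,.0265,-.001):
    manip.servo_line(pw(0,0,h),o,rate=.02);F=manip.get_contact_force();print(h,F.round(1))
    if F[2]>1.5:break
print(manip.get_time(),manip.get_position(),pw(0,0,h))
cv2.imwrite("pics/s3.png",cv2.resize(manip.camera("side")["image"][140:250,220:366,::-1],None,fx=5,fy=5,interpolation=cv2.INTER_CUBIC))
E
```

```text
[402. 440.]
[403. 326.]
[403. 246.]
[-0.56161357  0.18310481 -2.82428313]
0.034 [-0.3  0.  -3.2]
0.033 [ 0.  -0.6 -2.9]
0.032 [-0.3 -0.5 -2.9]
0.031 [ 0.   0.5 -1.8]
0.03 [-2.1 -1.1  0.5]
0.028999999999999998 [-5.6  0.9  8.6]
12.6333 [0.58607548 0.00378619 0.0452189 ] [0.586  0.0038 0.044 ]
```

```bash
sed -i 's/px=0.047/px=0.050/' h.py
python3 - <<'E'
from h import *
import pickle
E=np.radians(30);o=ori(YAW,E,-1)
manip.command_gripper(.08,40)
print(manip.get_contact_force())
manip.servo_line(pw(-.13,0,.031),o,rate=.15)
b=bar(0);ax=np.array([np.cos(E)*np.cos(YAW),np.cos(E)*np.sin(YAW),-np.sin(E)])
for e in(20,30,35):
  for d in(.06,.09):
    EE=np.radians(e);a=R.from_rotvec(ori_bar(YAW,EE,-1)).as_matrix()[:,2];q=manip.solve_ik(b-d*a,ori_bar(YAW,EE,-1));print(e,d,None if q is None else np.round(q,2))
for e in(20,30,35): print(e,[None if (q:=manip.solve_ik(bar(t),ori_bar(YAW,np.radians(e),-1))) is None else np.round(q,2) for t in(0,.5,1,1.3)])
print(manip.get_joint_positions(),manip.get_time())
c=manip.camera("side");cv2.imwrite("pics/s4.png",cv2.resize(c["image"][140:250,220:366,::-1],None,fx=5,fy=5,interpolation=cv2.INTER_CUBIC))
E
```

```text
[-0.05215306 -0.59993748 -0.05386403]
20 0.06 [-0.3  -0.04  2.57  2.95  0.62  0.12]
20 0.09 None
30 0.06 [-0.29 -0.17  2.47  2.72  0.22  0.36]
30 0.09 [-0.3  -0.27  2.48  2.42  0.16  0.65]
35 0.06 None
35 0.09 None
20 [array([-0.27,  0.13,  2.49,  3.01,  0.7 ,  0.07]), None, array([-0.28,  0.71,  2.58,  3.04,  1.36, -0.01]), array([-0.28,  0.84,  2.52,  3.05,  1.44, -0.02])]
30 [array([-0.27,  0.02,  2.41,  2.92,  0.34,  0.16]), array([-0.28,  0.2 ,  2.53,  3.  ,  0.63,  0.07]), array([-0.28,  0.5 ,  2.54,  3.04,  0.95,  0.01]), array([-0.27,  0.65,  2.5 ,  3.05,  1.06, -0.  ])]
35 [array([-0.26, -0.01,  2.37,  2.78,  0.19,  0.31]), array([-0.27,  0.14,  2.49,  2.97,  0.45,  0.1 ]), array([-0.27,  0.42,  2.51,  3.03,  0.75,  0.03]), array([-0.26,  0.57,  2.47,  3.05,  0.86,  0.01])]
[ 0.25851185  1.01349842  2.49458889  3.52596288  1.38484396 -1.41458162] 14.075
```

View pics/s4.png

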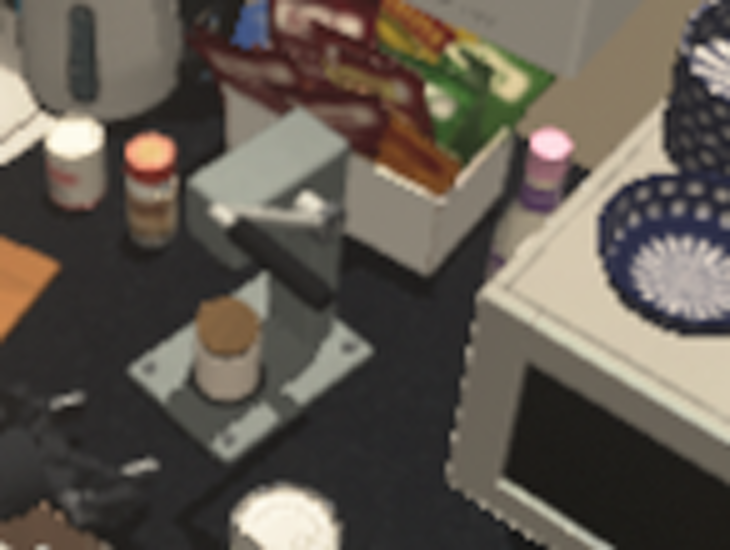

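The jar stands upright, centred on the disc under the ram. Next, the lever.

Run:
```python
from h import *
import pickle
E=np.radians(30);o=ori(YAW,E,-1);ob=ori_bar(YAW,E,-1);a=R.from_rotvec(ob).as_matrix()[:,2];b=bar(0)
manip.servo_line(pw(-.15,0,.25),o,rate=.2)
manip.command_gripper(.06,40)
manip.move_to(b-.09*a,ob)
print(manip.get_time(),manip.get_joint_positions().round(2))
T=np.eye(4);T[:3,3]=manip.get_position();T[:3,:3]=R.from_rotvec(manip.get_ee_rot()).as_matrix()
c=manip.camera("wrist");c["cam_to_world"]=T@np.array(c["mount"])
pickle.dump(c,open("w5.pkl","wb"))
im=cv2.resize(c["image"][:,:,::-1],(800,600),interpolation=cv2.INTER_CUBIC)
cv2.imwrite("pics/w5.png",im)
l=np.array([-np.sin(YAW),np.cos(YAW),0])
for q in(b,b+.046*l,b-.046*l):print(np.round(np.array(proj(c,q))*1.5625))
```

```text
Traceback (most recent call last):
rig.IKError: the arm cannot follow that straight line within its joint ranges
```

```bash
cat > lev.py <<'E'
from h import *
import pickle
E=np.radians(30);ob=ori_bar(YAW,E,-1);a=R.from_rotvec(ob).as_matrix()[:,2];b=bar(0)
for e in(40,45,50):
    q=manip.solve_ik(pw(-.15,0.02,.24),ori(YAW,np.radians(e),-1));print(e,q)
    if q is not None and .1<q[2]<2.56: break
manip.set_joints(q)
manip.command_gripper(.06,40)
manip.move_to(b-.09*a,ob)
print(manip.get_time(),manip.get_joint_positions().round(2))
T=np.eye(4);T[:3,3]=manip.get_position();T[:3,:3]=R.from_rotvec(manip.get_ee_rot()).as_matrix()
c=manip.camera("wrist");c["cam_to_world"]=T@np.array(c["mount"])
pickle.dump(c,open("w5.pkl","wb"))
im=cv2.resize(c["image"][:,:,::-1],(800,600),interpolation=cv2.INTER_CUBIC)
cv2.imwrite("pics/w5.png",im)
l=np.array([-np.sin(YAW),np.cos(YAW),0])
for q in(b,b+.046*l,b-.046*l):print(np.round(np.array(proj(c,q))*1.5625))
E
python3 lev.py
```

```text
40 [ 0.31843553  0.05445498  2.47010849  4.26389201  0.41933024 -2.31941285]
18.125 [-0.3  -0.27  2.48  2.42  0.16  0.65]
[400. 324.]
[400. 412.]
[400. 225.]
```

View pics/w5.png

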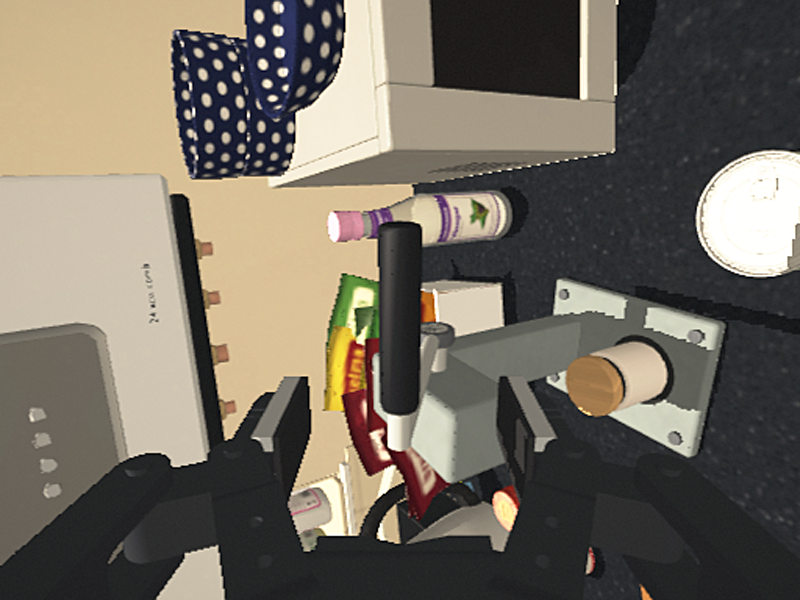

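Wrist view: the handle runs along x≈400 from y=222 to 415 (predicted 225 to 412), so the handle model fits. I'll grip it and follow the arc.

Run:
```python
from h import *
E=np.radians(30);ob=ori_bar(YAW,E,-1);a=R.from_rotvec(ob).as_matrix()[:,2]
P=lambda t:bar(t)-.003*a
ths=list(np.arange(.1,1.21,.1))+list(np.arange(1.22,1.36,.02))
assert all(manip.solve_ik(P(t),ob) is not None for t in ths)
manip.servo_line(P(0),ob,rate=.08)
manip.command_gripper(.0,40);print(manip.get_width(),manip.get_grip_force(),manip.get_contact_force().round(1))
for t in ths:
    manip.servo_line(P(t),ob,rate=.06 if t<1.21 else .03);F=manip.get_contact_force();print(round(t,2),F.round(1),manip.get_width().round(4))
    if np.linalg.norm(F)>32:break
print(manip.get_time(),manip.get_position()-P(t))
T=np.eye(4);T[:3,3]=manip.get_position();T[:3,:3]=R.from_rotvec(manip.get_ee_rot()).as_matrix()
c=manip.camera("wrist");im=cv2.resize(c["image"][:,:,::-1],(800,600),interpolation=cv2.INTER_CUBIC);cv2.imwrite("pics/w6.png",im)
```

```text
0.018887033044456054 38.782047629356384 [-5.6  1.   5.2]Traceback (most recent call last):
  File "<stdin>", line 9, in <module>
AttributeError: 'float' object has no attribute 'round'
```

Run:
```python
from h import *
E=np.radians(30);ob=ori_bar(YAW,E,-1);a=R.from_rotvec(ob).as_matrix()[:,2]
P=lambda t:bar(t)-.003*a
ths=list(np.arange(.2,1.21,.1))+list(np.arange(1.22,1.36,.02))
for t in ths:
    manip.servo_line(P(t),ob,rate=.06 if t<1.21 else .03);F=manip.get_contact_force();print(round(t,2),F.round(1),round(manip.get_width(),4))
    if np.linalg.norm(F)>32:break
print(manip.get_time(),manip.get_position()-P(t))
c=manip.camera("wrist");im=cv2.resize(c["image"][:,:,::-1],(800,600),interpolation=cv2.INTER_CUBIC);cv2.imwrite("pics/w6.png",im)
```

```text
0.2 [-2.2  1.4  7.5] 0.0186
0.3 [1.4 1.1 4.8] 0.0189
0.4 [-1.9  1.4  7.3] 0.0185
0.5 [0.4 1.3 5.3] 0.0187
0.6 [3.2 1.  5.5] 0.0187
0.7 [2.5 0.5 6.7] 0.0185
0.8 [0.5 1.  6.8] 0.0185
0.9 [ 1.5 -0.6  6.4] 0.019
1.0 [0.6 0.  7.4] 0.0186
1.1 [-1.5 -0.7  8.8] 0.0184
1.2 [-1.3 -0.2 10.1] 0.0187
1.22 [-0.4 -0.5 10.2] 0.0186
1.24 [-2.5 -0.8 11.8] 0.0185
1.26 [-2.8 -0.6 11.7] 0.0183
1.28 [-2.7  0.2 11.7] 0.0188
1.3 [-5.6 -0.2 16.6] 0.0184
1.32 [-16.7   1.6  32.9] 0.0189
26.15 [-8.74435378e-04 -4.77498663e-05  3.03285411e-03]
```

View pics/w6.png

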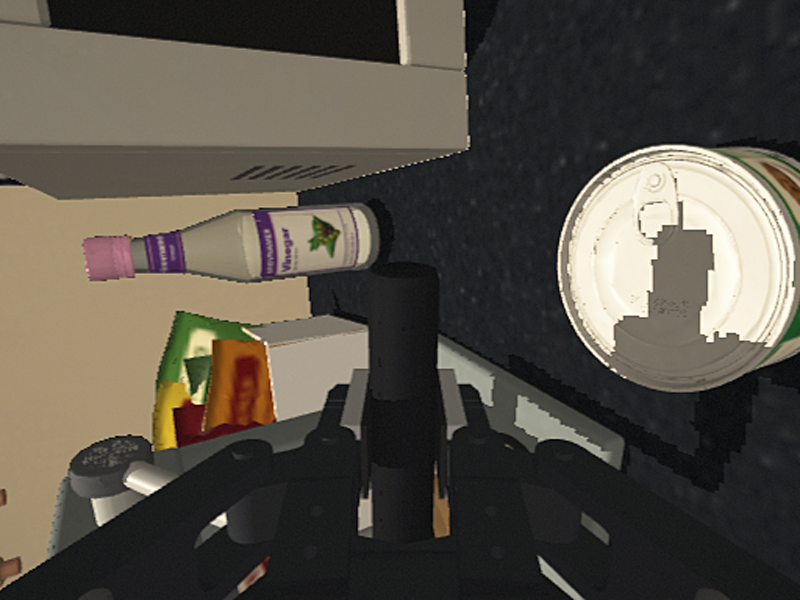

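The force rose sharply at 1.30–1.32, so the lid is home, and the handle is still between the pads. Now the slow return and release.

Run:
```python
from h import *
E=np.radians(30);ob=ori_bar(YAW,E,-1);a=R.from_rotvec(ob).as_matrix()[:,2]
P=lambda t:bar(t)-.003*a
for t in list(np.arange(1.28,1.15,-.06))+list(np.arange(1.1,-.01,-.1)):
    manip.servo_line(P(t),ob,rate=.05);F=manip.get_contact_force();print(round(t,2),F.round(1),round(manip.get_width(),4))
manip.hold(.2)
manip.command_gripper(.03,20);manip.hold(.2);manip.command_gripper(.06)
manip.servo_line(bar(0)-.09*a,ob,rate=.1)
q=[0.31843553,0.05445498,2.47010849,4.26389201,0.41933024,-2.31941285]
manip.set_joints(q)
print(manip.get_time(),manip.get_contact_force().round(1))
c=manip.camera("scene");s=manip.camera("side")
cv2.imwrite("pics/s7.png",np.hstack([cv2.resize(c["image"][130:250,215:295,::-1],None,fx=5,fy=5),cv2.resize(s["image"][150:270,236:316,::-1],None,fx=5,fy=5)]))
```

```text
1.28 [ 2.6 -0.5  7.8] 0.0185
1.22 [ 4.6 -1.2  4.8] 0.0189
1.16 [ 5.7 -1.8  5.7] 0.0184
1.1 [ 5.6 -2.   5.6] 0.0188
1.0 [ 4.9 -0.3  3.2] 0.018
0.9 [ 3.2 -0.4  1.5] 0.0184
0.8 [-4.2 -0.8  0.8] 0.0185
0.7 [-8.6 -0.2  1. ] 0.0187
0.6 [-9.6 -0.2  0.1] 0.0187
0.5 [-9.1 -0.1  1.4] 0.0181
0.4 [-8.  -0.8  1.2] 0.0187
0.3 [-6.4 -0.5  2.1] 0.0187
0.2 [-5.8 -1.   1.1] 0.0184
0.1 [ 1.5 -1.5 -1.9] 0.0182
-0.0 [-3.  -0.5  1.2] 0.0188
37.025 [ 0.6 -0.2  0.4]
```

View pics/s7.png

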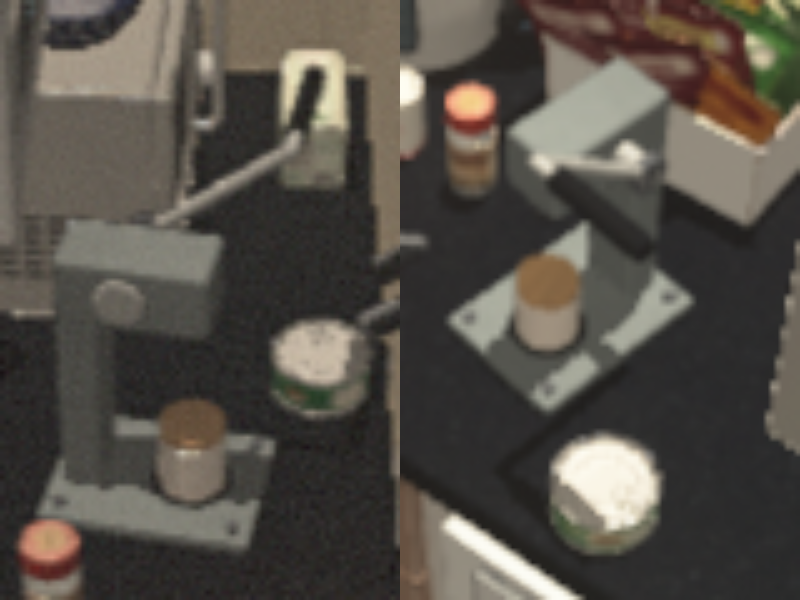

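Lever back at its rest as at the start, lid home with no dark band, jar still centred on the seat. Now I fetch the jar.

Run:
```python
from h import *
import pickle
k=pickle.load(open("scene.pkl","rb"));C=[onz(k,u/1.5625,v/1.5625,.012) for u,v in((389,412),(455,407),(468,487),(402,491))]
print(np.round(C,3));B=np.mean(C,0);yv=(C[2]+C[3]-C[0]-C[1]);yv/=np.linalg.norm(yv);xy=B-.065*yv;print(B,yv,xy)
E=np.radians(30);o=ori(YAW,E,-1)
manip.command_gripper(.08,40)
manip.move_to(pw(-.13,0,.031),o)
manip.servo_line(pw(0,0,.031),o,rate=.1)
manip.command_gripper(.03,40);print(manip.get_width())
manip.servo_line(pw(0,0,.041),o,rate=.06)
manip.servo_line(pw(-.15,0,.055),o,rate=.12)
print(manip.get_time(),manip.get_width(),manip.get_contact_force().round(1))
for y in(.35,.2,.45):
    ob=ori(y,E,-1);print(y,[None if (q:=manip.solve_ik([xy[0],xy[1],z],ob)) is None else np.round(q,2) for z in(.13,.042)])
```

```text
[[0.598 0.208 0.012]
 [0.437 0.189 0.012]
 [0.42  0.418 0.012]
 [0.563 0.432 0.012]]
[0.50458971 0.31166927 0.012     ] [-1.13237909e-01  9.93567902e-01 -4.87136218e-16] [0.51195018 0.24708735 0.012     ]
0.05461682545967144
42.125 0.05459186837514243 [-0.4 -0.4 -2.8]
0.35 [array([ 0.49,  0.65,  2.36,  3.29,  0.92, -1.59]), array([ 0.49,  0.91,  2.31,  3.27,  1.12, -1.56])]
0.2 [array([ 0.59,  0.65,  2.34,  3.58,  0.9 , -1.65]), array([ 0.59,  0.9 ,  2.29,  3.52,  1.09, -1.55])]
0.45 [array([ 0.41,  0.65,  2.36,  3.1 ,  0.92, -1.56]), array([ 0.41,  0.91,  2.32,  3.11,  1.13, -1.57])]
```

Run:
```python
from h import *
ob=ori(.35,np.radians(30),-1);x,y=.513,.242
manip.servo_line(manip.get_position()+[0,0,.05],rate=.12)
manip.move_to([x,y,.12],ob)
manip.servo_line([x,y,.048],ob,rate=.08)
for z in np.arange(.046,.0365,-.001):
    manip.servo_line([x,y,z],ob,rate=.02);F=manip.get_contact_force()
    if F[2]>1.5:break
print(z,F,manip.get_time())
manip.command_gripper(.075,40);manip.hold(.2)
d=np.array([np.cos(.35),np.sin(.35),0])
manip.servo_line(np.array([x,y,z])-.10*d+[0,0,.03],ob,rate=.1)
print(manip.get_time(),manip.get_contact_force().round(1))
c=manip.camera("wrist")
T=np.eye(4);T[:3,3]=manip.get_position();T[:3,:3]=R.from_rotvec(manip.get_ee_rot()).as_matrix();c["cam_to_world"]=T@np.array(c["mount"])
im=c["image"].astype(int);m=((im[:,:,0]-im[:,:,2])>45)&(im[:,:,0]>140)
n,_,st,ce=cv2.connectedComponentsWithStats(m.astype(np.uint8))
for i in range(1,n):
    if st[i,4]>150:print(st[i],ce[i].round())
print("pred lid",proj(c,[x,y,.078]),"base front",proj(c,np.array([x,y,.012])-.028*d),
 [proj(c,np.array([x,y,.078])+k*np.array([-d[1],d[0],0])) for k in(-.027,.027)])
for v,u in((proj(c,[x,y,.078])[::-1],0),(proj(c,np.array([x,y,.045])-.028*d)[::-1],0)):
    w=proj; 
g=lambda p:[int(t) for t in proj(c,p)]
for h in(.078,.045,.03,.012): 
    q=g(np.array([x,y,h])-(.028*d if h<.07 else 0));print(h,q,c["image"][q[1],q[0]])
```

```text
Traceback (most recent call last):
rig.IKError: the arm cannot follow that straight line within its joint ranges
```

Run:
```python
from h import *
ob=ori(.35,np.radians(30),-1);x,y=.513,.242
manip.move_to([.46,.16,.12],ob)
manip.move_to([x,y,.12],ob)
manip.servo_line([x,y,.048],ob,rate=.08)
for z in np.arange(.046,.0365,-.001):
    manip.servo_line([x,y,z],ob,rate=.02);F=manip.get_contact_force()
    if F[2]>1.5:break
print(z,F,manip.get_time())
manip.command_gripper(.075,40);manip.hold(.2)
d=np.array([np.cos(.35),np.sin(.35),0])
manip.servo_line(np.array([x,y,z])-.09*d,ob,rate=.1)
print(manip.get_time(),manip.get_contact_force().round(1))
T=np.eye(4);T[:3,3]=manip.get_position();T[:3,:3]=R.from_rotvec(manip.get_ee_rot()).as_matrix()
c=manip.camera("wrist");c["cam_to_world"]=T@np.array(c["mount"])
g=lambda p:[int(t) for t in proj(c,p)]
for h in(.078,.05,.035,.02):
    q=g(np.array([x,y,h])-(.028*d if h<.07 else 0));print(h,q,c["image"][q[1],q[0]])
cv2.imwrite("pics/w8.png",c["image"][:,:,::-1])
```

```text
0.041999999999999996 [-3.30512451 -1.29805601  6.21346258] 45.525
47.1083 [-0.2  0.5  0. ]
0.078 [258, 96] [254 233 147]
0.05 [258, 166] [189 170 146]
0.035 [258, 185] [187 169 146]
0.02 [258, 201] [187 169 145]
```

The jar met the board at the expected height. The wrist image's pixel colours show lid wood and white body where an upright jar should be.

```bash
python3 -c "
from h import *
print(manip.sign_off())"
```

```text
the job is handed in; nothing more can be done
None
```

The job is handed in; no verdict came back. The lid was pressed home, the lever was let back slowly to its rest, and the jar stands on the free right half of the serving board, hand clear, about 47 s on the clock.

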